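# Wax and close a split specimen mould

## Robot

A 7-joint arm with a two-finger parallel gripper is mounted at the origin on a cart in front of the work surface, level with it; the furniture and walls round the work are solid. World frame = base frame: x ahead of the robot, y to its left, z up, the work surface at z = 0. Lengths are in m, angles in rad, forces in N, time in s.
With the tool pointing down it reaches from about 0.35 to 0.9 m from the base axis. Payload 8.1 kg.
Tool frame: the origin (TCP) lies on the centre line of the jaws, within the pads' length; the fingertips stand 19 mm ahead of it and the grasp point (between the pads) is the TCP; z points along the fingers, y is the direction in which the jaws open and shut (so a half turn about z gives the same grasp; the last joint's range is limited). The gripper opens to 92 mm and grips with 3 to 60 N. Pads are 19 mm wide; open, the fingers measure 130 mm over their backs; the gripper's body (75 mm by 190 mm) begins 47 mm behind the grasp point.
Start: joints at [1.238, 0.434, 0.025, 1.573, -0.012, 1.134, -0.075], TCP at [0.142, -0.609, 0.246] pointing down, gripper open.
Joint ranges: [-2.62, 2.62], [-0.44, 2.09], [-1.27, 1.32], [0.08, 2.57], [-1.32, 4.46], [0.12, 2], [-2.74, 2.74]. Speed limits (rad/s): [2.22, 2.22, 3.01, 3.01, 3.14, 3.14, 3.14].

## Interface

Orientations are given as a rotation vector (axis times angle).
In Python, from cell import monitor, imaging, workorder, outline_of gives the robot as it stands.
- The arm moves only by the tool move_arm, never from a script. Its argument "series" is a list of rows, each a list of 6 numbers: the shift along the world's x, y, z in cm, then the turn, a rotation vector about the world's x, y, z in degrees. A call has 1 to 8 rows; each row shifts and turns the commanded pose from where the row before left it; what a row does not reach is not made up. A row lasts 1/10 s, in which the tool goes at most 50 mm and 8.59 degrees, less where a joint would pass 70% of its speed; a pose out of reach is approached as far as the arm can. A call with a gripper value outside its range is refused whole. "grip" is the opening, from 0 (shut) to 1 (fully open), set as the call begins (left out, the last holds). The fingers move at their own pace and stop on an object; "force" is the grip in N (left out, the last holds). Time passes only in rows, so rows that do not move let the fingers close. It gives the time, the measured TCP pose, the force and the opening at its end, in the units of the state.
- monitor.observe(): the state, without advancing time (a new reading comes with each control period).
- imaging.get_image(name): name is "side" or "top" or "wrist"; returns a dict with "color" (400x640x3 uint8, red, green, blue), "fx", "fy", "cx", "cy" (pixels), "dist_coeffs" ([k1, k2, p1, p2, k3] as OpenCV has them; the pictures are not rectified), "rvec" (rotation vector, rad) and "tvec" (3), from world to camera coordinates, as OpenCV has them; the wrist camera has in their place "mount" (4x4, takes a point from camera to tool coordinates, whose origin is the TCP and whose axes are the flange's). Camera axes: x right, y down, z forward; pixel columns grow to the right and rows downward; lengths in m; the calibration is good to about 2 mm. A picture is of the moment at which its call begins: read the wrist's pose just before it. There is no depth.
- workorder.sign_off(): hands the job in, once; it reports no verdict.
Trained networks look in the newest picture that a camera, given by its name, has taken for a name from the list of things; names that differ only in an ending like _2 or _b are one class to them, and where a whole thing is asked for, a point or a joint stands for the part that bears it (a point fixed in the world has none). Each returns a list of dicts, best first, with "p" (0 to 1); they miss things now and then, are a little off and sometimes report something else, mostly with a low value. They report only what shows in the picture. A call takes as long as a camera call. They do not tell look-alikes from the thing itself.
- outline_of(camera, thing): "mask" (400x640 bool, what is visible of it) and "rect" ([left, top, width, height] in pixels, round what is visible of it).
The state is a dict: "clock": time; "joints": joint angles; "dq": joint speeds; "joint_efforts": joint torques, N m; "position": TCP position; "ee_rot": TCP orientation; "force": force on the tool from outside, world axes, zero at the start; "ft_torque": the same for the moment, N m; "width": opening from 0.0 (shut) to 1.0 (fully open).
Only numpy, scipy, OpenCV 4.12 (cv2) and the standard library are available. Lean on these libraries where they do the work, as an engineer would, in place of code of your own. Each camera call takes 0.05 s, during which the arm holds its last target. There are 200 camera calls.

## Task

Take the red-handled dauber from its stand, dip its felt tip into the steel pot until it touches the yellow wax, dab the brass pad in the middle of the lower mould half with it, and set the dauber back in its stand. Then put the upper mould half onto the two dowels of the lower half, press it down against the spring until the halves meet flush, and finish while still holding it pressed shut with the gripper. Leave the timer, the black bottle and the red specimen mount alone.

Things in the scene. Friction and masses are not known exactly. Their poses are not given: they have to be found in the camera images.
- mould_base: Lower mould half, bolted to the bench (does not move): aluminium block 96 (its x) x 56 (its y) x 26 mm high on a thin dark 114 x 56 mm flange 6 mm high. Origin at the centre of its underside, z up. Its flat parting face is 26 mm up. Two steel dowels 10 mm thick stand on it at x = -34 and +34 mm, y = 0, and rise 20 mm above the parting face; their last 6 mm taper to a 4 mm wide nose.
- parting_centre (a point): Centre of the lower half's parting face, 26 mm above the bench. A large, tall microscope stands right and behind the lower half (its body from about x = 0.62 m on, for y below 0.2 m): swing the arm in close to the robot's own base when passing from the right.
- pad_top (a point): Centre of the top of the round brass ejector pad, 30 mm across, in the middle of the lower half between the dowels. Left alone it stands 6 mm proud of the parting face.
- mould_pad (a joint): Travel of the brass ejector pad in m: 0 = up (6 mm proud), 0.006 = pressed flush with the parting face. A spring pushes it up with 6 N at the top and 9 N when flush, so the upper half stays about 6 mm open under its own weight and opens again when let go.
- mould_top: Upper mould half, loose, about 0.3 kg: aluminium plate 96 (its x) x 56 (its y) x 22 mm lying flat on its parting face, with two through holes 12 mm wide at x = -34 and +34 mm, y = 0 for the dowels (either way round fits), and a black bar handle 42 (x) x 16 (y) mm rising 39 mm above the plate, to 61 mm. Origin at the centre of its underside, z up.
- handle (a point): Gripping point on the upper half's bar handle, 50 mm above its underside, on the middle axis. The bar is 16 mm thick along the body's y.
- dauber: Loose upright wax dauber, 93 mm long, 60 g, round: grey felt tip 14 mm across at the bottom, steel shank, steel collar 34 mm across from 34 to 38 mm above the tip with a cone under it that centres it in the stand, and a red handle 18 mm thick from 38 to 93 mm. Origin at the middle of the tip's end face, z along the handle. Starts hanging in its stand with the tip 6 mm above the bench.
- dauber_tip (a point): Middle of the end face of the dauber's felt tip.
- dauber_grip (a point): Gripping point on the dauber's handle, 70 mm above the tip.
- dauber_stand: Grey round stand, fixed to the bench, 48 mm across and 40 mm high, with a hole 24 mm across down the middle; the dauber's collar rests on its rim. Origin at the centre of its underside.
- stand_rim (a point): Centre of the mouth of the dauber stand, 40 mm above the bench.
- wax_pot: Open round steel pot, fixed to the bench, 52 mm across outside, 46 mm inside, rim 30 mm high, with a flat yellow cake of hard wax in it, 45 mm across, whose face lies 11 mm above the bench. Origin at the centre of its underside.
- wax_face (a point): Centre of the face of the wax cake in the pot, 11 mm above the bench.
- timer: White bench timer with buttons, 60 x 70 x 23 mm; leave it alone. Origin at the centre of its underside.
- oil_bottle: Small black bottle with a white cap, 28 mm across, 68 mm high; leave it alone. Origin at the centre of its underside.
- cast_mount: Red round resin specimen mount, 34 mm across, 21 mm high; leave it alone. Origin at the centre of its underside.
Not all that is in view belongs to the job. What is shaped like the dauber but blue or purple is not meant.

How it is judged:
By the outcome, as a careful person would: the job done as asked, in the order asked, and still so for the second after the job is handed in, while the arm keeps its last pose, push and grip.
It also fails if it takes over 64 s, if anything falls off the work surface, if the arm or the gripper's body presses on something with over 40 N, if the wrist force passes 120 N, or if a joint passes its speed limit or range.

## Working session

There is one attempt and no reset: what is moved stays moved. The work goes in short steps, Python scripts to look and compute and a tool call to move; the robot and the scene stay as the last step left them, time stands still between calls to the robot, and variables do not carry over. Pictures are saved under pics/ and viewed, about 8 in all and at most 12, crops included, and the job is handed in when it is done.

Besides the shell and the picture viewer there is one more tool, called after "Call:" by a JSON object that holds its "fn" and its "kwargs". move_arm: Moves the arm, as the interface text tells. Its arguments: {"type":"object","properties":{"series":{"type":"array"},"grip":{"type":"number"},"force":{"type":"number"}},"required":["series"]}

```bash
mkdir -p pics; ls
cat > h.py <<'E'
import numpy as np, cv2
from cell import monitor, imaging, workorder, outline_of
from scipy.spatial.transform import Rotation as R
def cam(name):
    s=monitor.observe(); im=imaging.get_image(name)
    K=np.array([[im['fx'],0,im['cx']],[0,im['fy'],im['cy']],[0,0,1.]]); d=np.array(im['dist_coeffs'],float)
    if 'mount' in im:
        T=np.eye(4);T[:3,:3]=R.from_rotvec(s['ee_rot']).as_matrix();T[:3,3]=s['position']
        W=np.linalg.inv(T@np.array(im['mount'])); rv=cv2.Rodrigues(W[:3,:3])[0];tv=W[:3,3]
    else: rv=np.array(im['rvec'],float);tv=np.array(im['tvec'],float).ravel()
    return dict(img=im['color'],K=K,d=d,R=cv2.Rodrigues(rv)[0],t=tv,rv=rv)
def ray(c,uv):
    p=cv2.undistortPoints(np.array([[uv]],float),c['K'],c['d'])[0,0]
    v=c['R'].T@np.array([p[0],p[1],1]); return -c['R'].T@c['t'], v/np.linalg.norm(v)
def onz(c,uv,z):
    o,v=ray(c,uv); return o+v*(z-o[2])/v[2]
def tri(obs):
    A=np.zeros((3,3));b=np.zeros(3)
    for c,uv in obs:
        o,v=ray(c,uv);M=np.eye(3)-np.outer(v,v);A+=M;b+=M@o
    return np.linalg.solve(A,b)
def proj(c,P):
    return cv2.projectPoints(np.array(P,float).reshape(-1,3),c['rv'],c['t'],c['K'],c['d'])[0][:,0]
def save(img,fn): cv2.imwrite('pics/'+fn,cv2.cvtColor(img,cv2.COLOR_RGB2BGR))
E
python3 - <<'E'
from h import *
s=monitor.observe();print(s)
names=['mould_base','mould_top','dauber','dauber_stand','wax_pot','timer','oil_bottle','cast_mount']
for n in ['side','top']:
    c=cam(n);save(c['img'],n+'0.png');print(n,-c['R'].T@c['t'])
    for t in names:
        for r in outline_of(n,t)[:4]:
            m=r['mask'];ys,xs=np.nonzero(m);u=(xs.mean(),ys.mean())
            print(t,round(r['p'],2),r['rect'],np.round(u,1),np.round(onz(c,u,0.02),3)[:2])
E
```

```text
pics
{'clock': 0.0, 'joints': array([ 1.23838468,  0.43520851,  0.02497928,  1.57414691, -0.01159023,
        1.13400699, -0.07507952]), 'dq': array([ 8.73316809e-04,  4.30619073e-04, -7.77249688e-05, -3.44782473e-04,
        4.17642018e-04, -1.54294443e-03, -1.27240157e-03]), 'joint_efforts': array([-1.08259886e-03, -6.67853093e+01,  9.84764323e-01, -3.14458537e+01,
       -6.05832366e-02,  4.28650354e-02,  1.23909808e-04]), 'position': array([ 0.14219242, -0.60808466,  0.24493476]), 'ee_rot': array([-3.11930696e+00, -3.59931114e-01,  5.37526742e-04]), 'force': array([-0.14497853, -0.00130055,  1.19939675]), 'ft_torque': array([0.0252732 , 0.04622562, 0.01507723]), 'width': 0.9985268798000977}
side [0.3176939  1.26748835 0.48742323]
mould_base 0.61 [316.1, 196.8, 27.4, 24.4] [327.3 206.9] [0.48  0.129]
mould_base 0.16 [364.2, 216.9, 15.8, 13.5] [370.8 223.6] [0.368 0.21 ]
mould_top 0.68 [334.7, 230.5, 54.3, 45.0] [359.9 254.7] [0.378 0.367]
dauber 0.76 [273.1, 190.9, 15.2, 26.9] [278.2 207.1] [0.598 0.154]
dauber 0.65 [318.2, 159.1, 8.6, 28.5] [319.9 171. ] [ 0.544 -0.148]
dauber 0.
[... 441 characters left out ...]
2] [370.3 223.6] [0.369 0.21 ]
top [0.39384654 0.23416432 1.00475615]
mould_base 0.84 [335.7, 163.8, 40.9, 41.7] [353.4 183.1] [0.51  0.103]
mould_top 0.62 [239.9, 210.0, 33.1, 40.8] [255.5 229.5] [0.382 0.362]
mould_top 0.25 [291.0, 151.8, 16.3, 13.6] [297.2 160. ] [0.57  0.255]
dauber 0.63 [410.1, 166.8, 12.1, 12.8] [416.1 174.1] [ 0.538 -0.069]
dauber_stand 0.71 [242.4, 145.3, 19.5, 24.6] [253.7 158.7] [0.572 0.372]
dauber_stand 0.67 [287.4, 148.6, 22.9, 17.3] [300.  159.2] [0.573 0.248]
wax_pot 0.64 [243.0, 146.7, 17.5, 21.9] [253.6 158.8] [0.572 0.372]
timer 0.71 [190.4, 222.2, 35.0, 27.3] [206.8 235.6] [0.364 0.49 ]
oil_bottle 0.57 [268.4, 109.9, 15.7, 15.7] [273.3 119. ] [0.682 0.322]
```

Run:
```python
import cv2,numpy as np
a=cv2.imread('pics/side0.png')[140:320,200:420];b=cv2.imread('pics/top0.png')[90:260,180:440]
cv2.imwrite('pics/c1.png',np.vstack([cv2.resize(a,(360,295),interpolation=3),]))
A=cv2.resize(a,None,fx=2.6,fy=2.6,interpolation=2);B=cv2.resize(b,None,fx=2.6,fy=2.6,interpolation=2)
cv2.imwrite('pics/cs.png',cv2.resize(a,None,fx=3.3,fy=3.3,interpolation=2));cv2.imwrite('pics/ct.png',cv2.resize(b,None,fx=3,fy=3,interpolation=2))
```

```text
(no output)
```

View pics/cs.png

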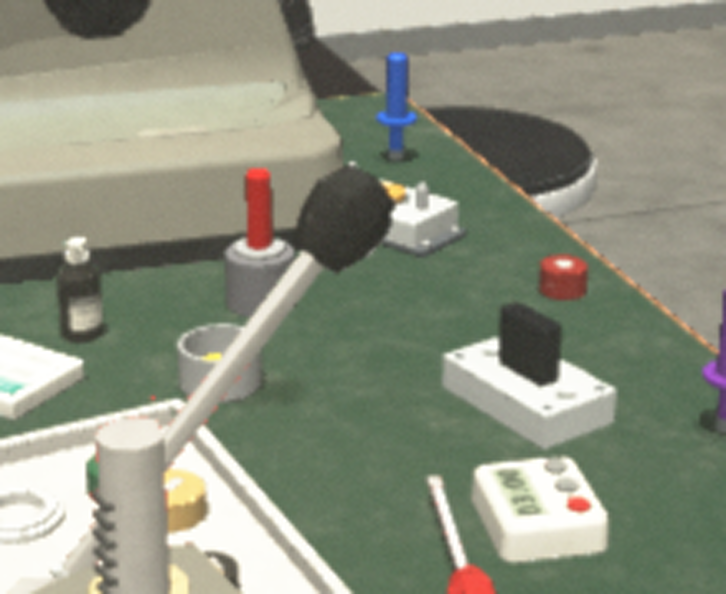

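View pics/ct.png

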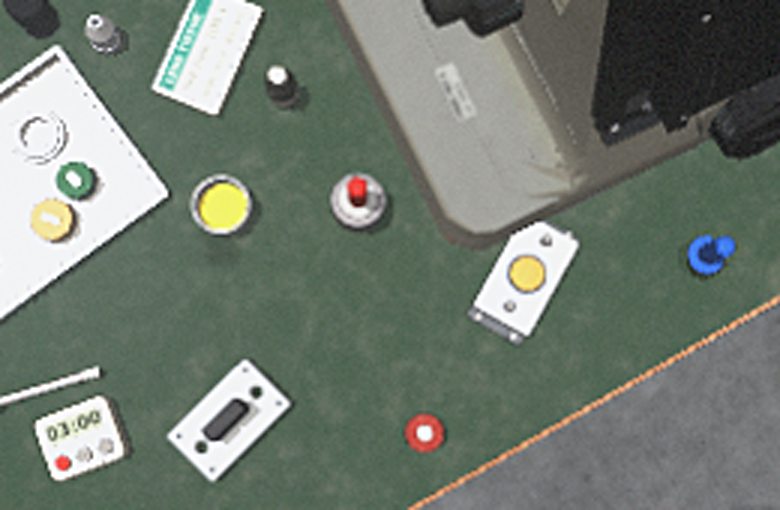

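The side crop shows the red dauber in its grey stand at (258,205), the pot at (215,360), the mould base half hidden by a lamp at (430,220), and the upper half at (530,380). The top crop shows the same things at (357,190), (221,204), (527,273) and (229,420).

Dauber look-alikes (full-image pixels):
- Red, top (299,153) / side (278,203). This is the one I want.
- Blue, top (417,173) / side (320,171).
- Purple, side (418,252).

I'm moving in with the wrist camera to measure.

Call:
{"fn": "move_arm", "kwargs": {"series": [[2, 4.4, 1, 0, 0, 0], [2, 4.4, 1, 0, 0, 0], [2, 4.4, 1, 0, 0, 0], [2, 4.4, 1, 0, 0, 0], [2, 4.4, 1, 0, 0, 0], [2, 4.4, 1, 0, 0, 0], [2, 4.4, 1, 0, 0, 0], [2, 4.4, 1, 0, 0, 0]], "grip": 1}}

```text
clock: 1.7
position: [0.3027, -0.2547, 0.3264]
ee_rot: [3.12, 0.36, 0.001]
force: [1.7, -0.7, 0.0]
width: 0.999
```

Call:
{"fn": "move_arm", "kwargs": {"series": [[1.2, 4.3, 0, 0, 0, 0], [1.2, 4.3, 0, 0, 0, 0], [1.2, 4.3, 0, 0, 0, 0], [1.2, 4.3, 0, 0, 0, 0], [1.2, 4.3, 0, 0, 0, 0], [1.2, 4.3, 0, 0, 0, 0], [1.2, 4.3, 0, 0, 0, 0], [1.2, 4.3, 0, 0, 0, 0]]}}

```text
clock: 2.5
position: [0.3985, 0.0891, 0.3262]
ee_rot: [3.121, 0.359, 0.002]
force: [1.4, -0.9, -0.5]
width: 1.003
```

Call:
{"fn": "move_arm", "kwargs": {"series": [[0, 2, 0, 0, 0, 0], [0, 0, 0, 0, 0, 0], [0, 0, 0, 0, 0, 0]]}}

```text
clock: 2.8
position: [0.3982, 0.1072, 0.3257]
ee_rot: [3.12, 0.361, -0.001]
force: [-0.6, 0.2, 0.1]
width: 1.0
```

Run:
```python
from h import *
s=monitor.observe();print(s['joints'],s['position'],s['ee_rot'])
c=cam('wrist');save(c['img'],'w1.png');import pickle;pickle.dump(c,open('w1.pkl','wb'))
print('cam',-c['R'].T@c['t'],c['R'])
for t in ['mould_base','mould_top','dauber','dauber_stand','wax_pot','cast_mount']:
    for r in outline_of('wrist',t)[:3]:
        ys,xs=np.nonzero(r['mask']);u=(xs.mean(),ys.mean());print(t,round(r['p'],2),r['rect'],np.round(u,1),np.round(onz(c,u,0.02),3)[:2])
```

```text
[ 0.3180449   0.07652653 -0.74039641  1.8734696   0.05541627  1.21252026
 -1.7805746 ] [0.39820561 0.10715452 0.32565161] [ 3.12032356e+00  3.61354112e-01 -5.09059365e-04]
cam [0.46851875 0.1238243  0.46409101] [[ 0.22928723 -0.97335708  0.00183334]
 [-0.93752668 -0.22033977  0.26924729]
 [-0.2616698  -0.06345377 -0.96306933]]
mould_base 0.97 [304.1, 54.9, 78.8, 77.2] [342.6  90. ] [0.512 0.097]
mould_top 0.7 [109.1, 105.5, 77.8, 69.9] [148.6 139.3] [0.383 0.354]
dauber 0.78 [225.5, 0.0, 26.7, 20.6] [238.8   9.3] [0.579 0.254]
dauber 0.76 [97.6, 210.1, 48.4, 28.8] [122.4 222. ] [0.246 0.384]
dauber 0.6 [448.1, 93.9, 42.0, 23.9] [467.6 101.9] [ 0.538 -0.078]
dauber_stand 0.59 [221.6, 0.0, 39.5, 32.9] [246.2  20.3] [0.568 0.242]
dauber_stand 0.59 [225.5, 0.0, 28.7, 19.1] [238.8   9.4] [0.579 0.254]
wax_pot 0.81 [133.3, 0.0, 42.8, 17.6] [155.3   7.6] [0.557 0.363]
cast_mount 0.66 [250.2, 161.1, 25.4, 24.6] [261.7 172. ] [0.373 0.184]
cast_mount 0.28 [109.4, 105.7, 80.8, 71.8] [148.5 139.5] [0.383 0.354]
```

View pics/w1.png

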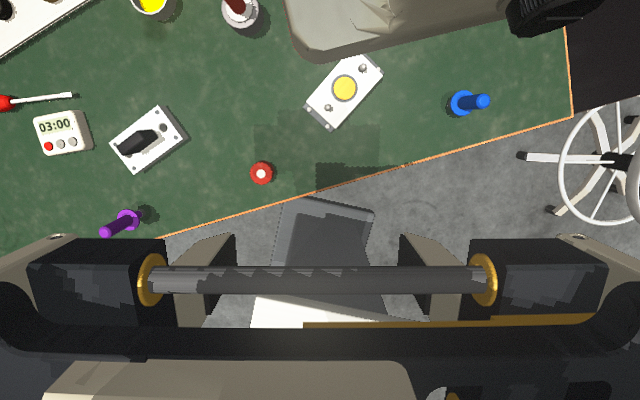

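The wrist view shows the base at (343,90), the red dauber and stand at (238,10), the pot at (155,5), the upper half at (148,139), the blue look-alike at (470,102) and the purple one at (120,222). Next I'm checking the full top and side views for the lamp and the microscope overhang.

Run:
```python
import cv2,numpy as np
a=cv2.imread('pics/top0.png');b=cv2.imread('pics/side0.png')
cv2.imwrite('pics/both.png',np.vstack([cv2.resize(a,(480,300),interpolation=3),cv2.resize(b,(480,300),interpolation=3)]))
```

```text
(no output)
```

View pics/both.png

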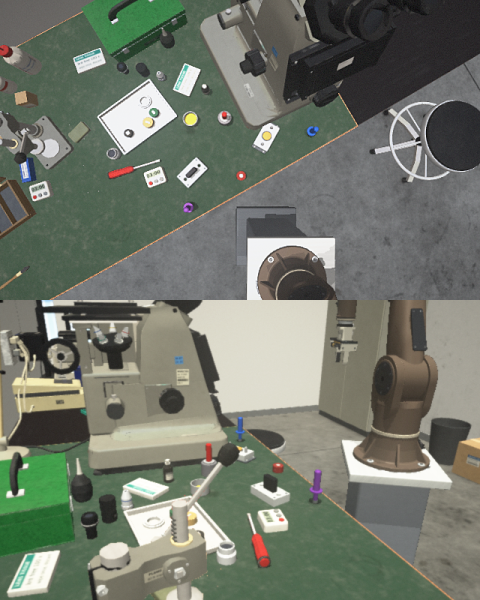

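Call:
{"fn": "move_arm", "kwargs": {"series": [[0.5, 3, 0, 0, 0, -8], [0.5, 3, 0, 0, 0, -8], [0.5, 3, 0, 0, 0, -8], [0.5, 3, 0, 0, 0, -8], [0.5, 2, 0, 0, 0, -8], [0, 0, 0, 0, 0, 0], [0, 0, 0, 0, 0, 0], [0, 0, 0, 0, 0, 0]]}}

```text
clock: 3.95
position: [0.4203, 0.2329, 0.3241]
ee_rot: [3.08, -0.596, -0.004]
force: [-0.4, -0.8, 0.3]
width: 0.998
```

The lamp-like lever belongs to a small press at far left, well out of the way. The microscope has a low foot next to the lower half and a tall body behind it. Now measuring precisely with colour segmentation.

```bash
cat >> h.py <<'E'
def blob(c,lo,hi,box):
    h=cv2.cvtColor(c['img'],cv2.COLOR_RGB2HSV);m=cv2.inRange(h,np.array(lo),np.array(hi))
    z=np.zeros_like(m);x,y,w,hh=[int(v) for v in box];z[max(y,0):y+hh,max(x,0):x+w]=255;m&=z
    n,l,st,ce=cv2.connectedComponentsWithStats(m)
    if n<2: return None
    i=1+np.argmax(st[1:,4]); return ce[i],st[i]
E
python3 - <<'E'
from h import *;import pickle
s=monitor.observe();print(s['joints'],s['position'])
out={}
for n in ['wrist','top','side']:
    c=cam(n);c['det']={}
    for t in ['mould_base','mould_top','dauber','dauber_stand','wax_pot']:
        c['det'][t]=outline_of(n,t)
        for r in c['det'][t][:3]:
            ys,xs=np.nonzero(r['mask']);u=(xs.mean(),ys.mean());print(n,t,round(r['p'],2),r['rect'],np.round(u,1),np.round(onz(c,u,0.02),3)[:2])
    out[n]=c
pickle.dump(out,open('m2.pkl','wb'))
save(out['wrist']['img'],'w2.png')
E
```

```text
[-0.10796099  0.19627911 -0.60025428  1.74787916  0.11770548  1.23789681
 -2.69120375] [0.42033819 0.23291555 0.32411258]
wrist mould_base 0.63 [356.5, 25.2, 55.5, 90.1] [383.2  69.9] [0.511 0.097]
wrist mould_top 0.94 [229.9, 184.0, 46.9, 70.4] [251.6 217.9] [0.385 0.353]
wrist dauber 0.77 [242.0, 48.5, 29.7, 28.7] [258.   61.9] [0.583 0.251]
wrist dauber 0.63 [264.2, 296.0, 22.9, 24.5] [273.3 304.7] [0.233 0.385]
wrist dauber 0.6 [480.6, 3.0, 39.3, 18.8] [497.    7.5] [ 0.53  -0.069]
wrist dauber_stand 0.69 [242.6, 45.7, 38.7, 39.9] [265.4  69.1] [0.571 0.246]
wrist dauber_stand 0.54 [358.2, 27.3, 52.1, 87.2] [383.2  69.8] [0.511 0.098]
wrist wax_pot 0.82 [165.3, 83.9, 42.3, 42.4] [185. 105.] [0.571 0.369]
wrist wax_pot 0.6 [243.3, 47.0, 27.5, 29.3] [258.5  62.2] [0.583 0.251]
top mould_top 0.78 [238.7, 222.9, 20.6, 27.9] [249.5 237. ] [0.362 0.378]
top dauber 0.5 [245.9, 269.6, 12.7, 10.2] [250.6 276.3] [0.26  0.372]
top dauber 0.47 [412.3, 164.7, 11.4, 16.5] [416.  174.7] [ 0.536 -0.069]
top wax_pot 0.79 [243.4, 144.5, 18.3, 24.2] [252.7 157.7] [0.575 0.375]
side mould_base 0.61 [318.9, 197.0, 25.1, 20.9] [327.6 206.4] [0.48  0.126]
side mould_top 0.57 [332.2, 230.2, 54.7, 43.9] [360.2 255. ] [0.377 0.369]
side dauber 0.82 [270.2, 188.0, 16.6, 30.7] [278.1 205.7] [0.6   0.145]
side dauber 0.57 [315.4, 157.8, 10.3, 30.4] [319.9 170.5] [ 0.545 -0.152]
side dauber 0.56 [416.9, 225.6, 13.3, 45.0] [422.  245.6] [0.254 0.302]
side dauber_stand 0.21 [343.7, 279.4, 42.8, 28.3] [362.9 294. ] [0.36  0.513]
side wax_pot 0.76 [253.6, 239.1, 22.2, 22.9] [263.8 248.6] [0.574 0.378]
```

View pics/w2.png

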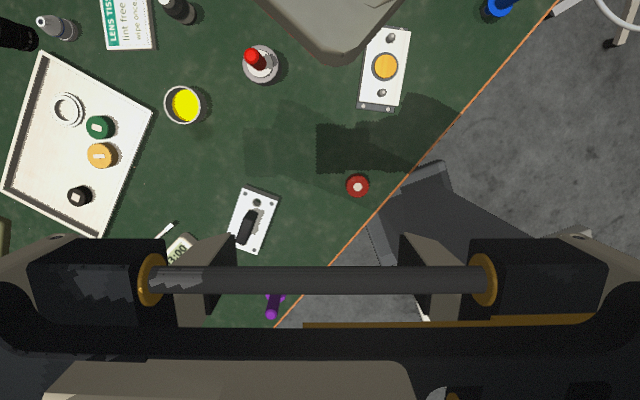

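The wrist view shows the red dauber and stand at (258,62), the pot at (185,105), the base pad at (386,66) and the upper half at (252,218). Joint 7 is near its limit, so I'll turn the other way from here. Next is triangulation, plus a close crop of the chosen dauber and the base with the microscope foot.

Run:
```python
from h import *;import pickle
o=pickle.load(open('m2.pkl','rb'));w1=pickle.load(open('w1.pkl','rb'))
V={'w1':w1,'w2':o['wrist'],'top':o['top'],'side':o['side']}
boxes={'pad':dict(w1=(325,65,40,50),w2=(365,45,40,45),top=(340,165,30,30)),
 'wax':dict(w2=(160,80,50,50),top=(240,140,30,40))}
for k,b in boxes.items():
    obs=[]
    for n,bx in b.items():
        r=blob(V[n],(18,110,90),(34,255,255),bx); print(k,n,None if r is None else (r[0],r[1]))
        if r is not None: obs.append((V[n],r[0]))
    for i in obs: print('  at z',np.round(onz(i[0],i[1],0.032 if k=='pad' else 0.011),4))
    P=tri(obs);print(k,'tri',np.round(P,4))
# dauber red: principal axis
for n,bx in dict(w2=(238,40,35,35),side=(268,185,20,40),top=(290,140,20,25)).items():
    h=cv2.cvtColor(V[n]['img'],cv2.COLOR_RGB2HSV);m=(cv2.inRange(h,(0,120,70),(8,255,255))|cv2.inRange(h,(172,120,70),(180,255,255)))
    x,y,w,hh=bx;ys,xs=np.nonzero(m[y:y+hh,x:x+w]);print(n,len(xs),xs.mean()+x,ys.mean()+y,xs.min()+x,xs.max()+x,ys.min()+y,ys.max()+y)
def crop(c,b,s):
    x,y,w,h=b;return cv2.resize(c['img'][y:y+h,x:x+w],(400,300),interpolation=2)
save(np.vstack([np.hstack([crop(V['w1'],(270,20,160,120),4),crop(V['w2'],(290,0,160,120),4)]),
 np.hstack([crop(V['w2'],(220,30,80,60),4),crop(V['w2'],(205,175,80,60),4)])]),'q.png')
```

```text
pad w1 (array([344.19191919,  87.72222222]), array([333,  77,  23,  23, 396], dtype=int32))
pad w2 (array([385.00712589,  65.81947743]), array([374,  54,  23,  24, 421], dtype=int32))
pad top None
  at z [0.514  0.0962 0.032 ]
  at z [0.5141 0.0966 0.032 ]
pad tri [0.5142 0.096  0.0296]
wax w2 (array([184.73834586, 104.75789474]), array([172,  89,  27,  33, 665], dtype=int32))
wax top (array([253.69109948, 158.2565445 ]), array([246, 151,  16,  16, 191], dtype=int32))
  at z [0.5731 0.3726 0.011 ]
  at z [0.5747 0.3735 0.011 ]
wax tri [0.5746 0.374  0.0074]
w2 308 253.92857142857142 58.20454545454545 244 265 48 69
side 170 277.95882352941175 202.38823529411764 274 282 191 214<stdin>:16: RuntimeWarning: Mean of empty slice.
  ret = ret.dtype.type(ret / rcount)
Traceback (most recent call last):
ValueError: zero-size array to reduction operation minimum which has no identity
```

Run:
```python
from h import *;import pickle
o=pickle.load(open('m2.pkl','rb'));w1=pickle.load(open('w1.pkl','rb'))
V={'w1':w1,'w2':o['wrist'],'top':o['top'],'side':o['side']}
print('red mid tri',tri([(V['w2'],(254,58.2)),(V['side'],(278,202.4))]))
for P in ([.573,.247,.072],): print(proj(V['w2'],[[.573,.247,.044],[.573,.247,.099],[.573,.247,.04]]),proj(V['side'],[[.573,.247,.044],[.573,.247,.099]]))
print('stand mask at z.02',onz(V['w2'],(265.4,69.1),.03))
def crop(c,b):
    x,y,w,h=b;return cv2.resize(c['img'][y:y+h,x:x+w],(400,300),interpolation=2)
save(np.vstack([np.hstack([crop(V['w1'],(270,20,160,120)),crop(V['w2'],(290,0,160,120))]),
 np.hstack([crop(V['w2'],(220,30,80,60)),crop(V['w2'],(205,175,100,75))])]),'q.png')
```

```text
red mid tri [0.57607953 0.24844414 0.07122765]
[[260.84664341  65.19230123]
 [252.28549296  57.11032624]
 [261.37946417  65.69566204]] [[279.0195837  213.32271293]
 [278.62273017 190.45013681]]
stand mask at z.02 [0.56915441 0.24475932 0.03      ]
```

View pics/q.png

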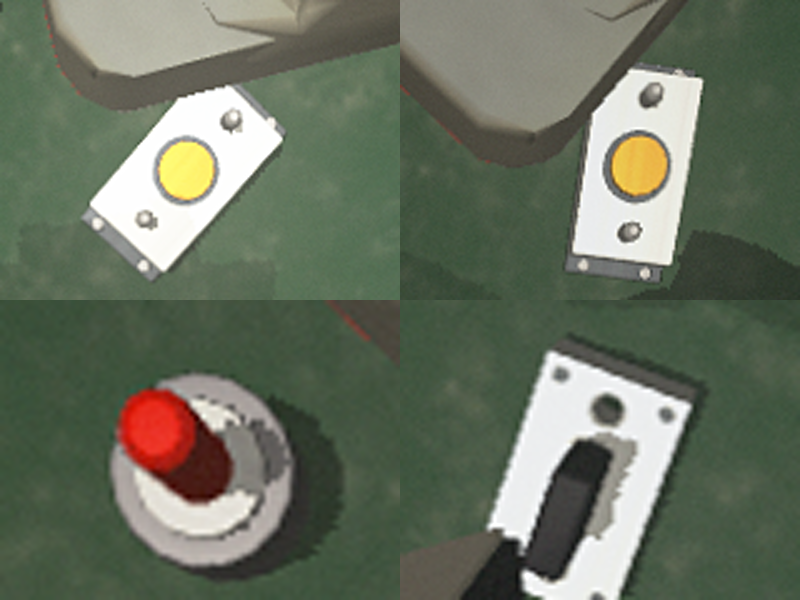

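The crop confirms the red dauber (solid red handle, steel collar, in the grey stand at w2 (257,60)). The microscope foot overlaps the base's view at upper left; next I'm triangulating its height, plus the stand and dowels.

Run:
```python
from h import *;import pickle
o=pickle.load(open('m2.pkl','rb'));w1=pickle.load(open('w1.pkl','rb'));w2=o['wrist']
for n,a,b in [('footA',(308,50),(326,50)),('footB',(324,50),(344,53)),('dowFar',(362,68),(390.8,38)),('dowNear',(328.8,107.2),(381.6,92.4))]:
    print(n,np.round(tri([(w1,a),(w2,b)]),4),np.round(onz(w2,b,.04),4))
print('stand rim',onz(w2,(260.6,64.4),.04)); print('dauber top',onz(w2,(220+157/5,30+125/5),.099))
c=w2['K'];print(c)
```

```text
footA [ 0.564   0.1571 -0.0209] [0.5593 0.1628 0.04  ]
footB [ 0.5567  0.1353 -0.002 ] [0.5475 0.1427 0.04  ]
dowFar [0.5428 0.0798 0.036 ] [0.5424 0.081  0.04  ]
dowNear [0.4845 0.1102 0.0256] [0.4842 0.1135 0.04  ]
stand rim [0.57480861 0.24728784 0.04      ]
dauber top [0.57534516 0.24699993 0.099     ]
[[304.48331278   0.         316.94708715]
 [  0.         304.48331278 201.66088794]
 [  0.           0.           1.        ]]
```

Call:
{"fn": "move_arm", "kwargs": {"series": [[0.5, 0, 0, 0, 0, 8], [0.5, 0, 0, 0, 0, 8], [0.5, 0, 0, 0, 0, 8], [0.5, 0, 0, 0, 0, 8], [0.5, 0, 0, 0, 0, 8], [0.5, 0, 0, 0, 0, 8], [0.5, 0, 0, 0, 0, 8], [0.5, 0, 0, 0, 0, 8]]}}

```text
clock: 5.65
position: [0.4605, 0.2341, 0.324]
ee_rot: [2.924, 1.135, -0.0]
force: [-0.1, -0.2, -0.9]
width: 1.0
```

Call:
{"fn": "move_arm", "kwargs": {"series": [[0.5, 0.1, -0.5, 0, 0, 8], [0.5, 0.1, -0.5, 0, 0, 8], [0.5, 0.1, -0.5, 0, 0, 8], [0.5, 0.1, -0.5, 0, 0, 8], [0.5, 0.1, -0.5, 0, 0, 8], [0.5, 0.1, -0.5, 0, 0, 8], [0.5, 0.1, -0.5, 0, 0, 8], [0.5, 0.1, -0.5, 0, 0, 8]]}}

```text
clock: 6.45
position: [0.5006, 0.2421, 0.2837]
ee_rot: [1.879, 2.513, 0.004]
force: [0.1, 0.1, 0.4]
width: 0.998
```

Call:
{"fn": "move_arm", "kwargs": {"series": [[0.5, 0, 0, 0, 0, 8], [0.5, 0, 0, 0, 0, 8], [0.5, 0, 0, 0, 0, 8], [0.5, 0, 0, 0, 0, 8], [0, 0, 0, 0, 0, 0], [0, 0, 0, 0, 0, 0], [0, 0, 0, 0, 0, 0]]}}

```text
clock: 7.15
position: [0.52, 0.2422, 0.284]
ee_rot: [1.127, 2.929, 0.005]
force: [-0.6, 0.6, -0.0]
width: 0.999
```

Run:
```python
from h import *;import pickle
s=monitor.observe();print(s['joints'],s['position'],R.from_rotvec(s['ee_rot']).as_matrix())
c=cam('wrist');save(c['img'],'w3.png');pickle.dump(c,open('w3.pkl','wb'))
print('cam',-c['R'].T@c['t'])
for t in ['mould_base','mould_top','dauber','dauber_stand','wax_pot']:
    for r in outline_of('wrist',t)[:3]:
        ys,xs=np.nonzero(r['mask']);u=(xs.mean(),ys.mean());print(t,round(r['p'],2),r['rect'],np.round(u,1),np.round(onz(c,u,0.02),3)[:2])
print('exp rim,top',proj(c,[[.575,.247,.04],[.575,.247,.099],[.575,.373,.011],[.514,.096,.032]]))
```

```text
[ 0.18948899  0.53671711 -1.08990258  1.59046194  0.4902731   1.31080235
 -0.13349397] [0.5199937  0.24215969 0.28400501] [[-0.74225667  0.67010254  0.00419697]
 [ 0.67011289  0.7422571   0.0017618 ]
 [-0.00193464  0.00412015 -0.99998964]]
cam [0.46551148 0.29047845 0.42232967]
mould_base 0.6 [209.1, 193.4, 54.8, 74.8] [238.  225.5] [0.502 0.11 ]
mould_top 0.83 [288.2, 0.0, 48.8, 69.4] [310.6  32.7] [0.389 0.351]
dauber 0.9 [335.6, 191.8, 25.5, 28.8] [349.2 206.2] [0.586 0.244]
dauber_stand 0.58 [328.0, 181.1, 36.7, 33.9] [344.7 193.4] [0.568 0.251]
wax_pot 0.92 [394.6, 115.5, 45.5, 41.4] [415.8 136.1] [0.571 0.37 ]
exp rim,top [[347.32918856 203.37845412]
 [352.54923494 217.9701051 ]
 [416.89914316 136.460786  ]
 [235.19848245 240.55272451]]
```

View pics/w3.png

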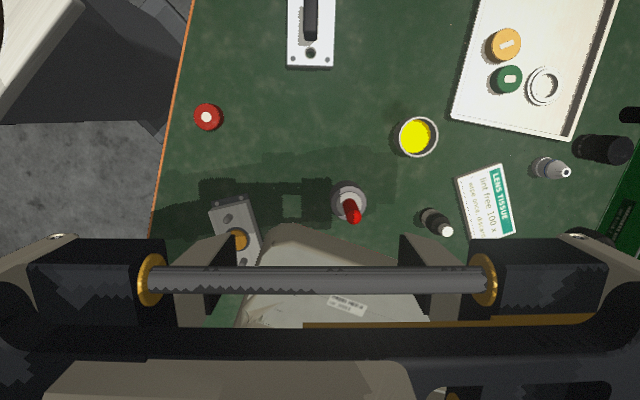

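The wrist view shows the dauber at (350,206), matching my predicted projection of (347,203) to (352,218). Descending to grasp.

Call:
{"fn": "move_arm", "kwargs": {"series": [[2.75, 0.25, 0, 0, 0, 0], [2.75, 0.25, 0, 0, 0, 0], [0, 0, -3.8, 0, 0, 0], [0, 0, -3.8, 0, 0, 0], [0, 0, -3.8, 0, 0, 0], [0, 0, 0, 0, 0, 0]]}}

```text
clock: 8.05
position: [0.5733, 0.2447, 0.1651]
ee_rot: [-1.123, -2.932, 0.005]
force: [-0.6, -0.6, -0.3]
width: 1.0
```

Run:
```python
from h import *;import pickle
s=monitor.observe();print(s['joints'],s['position'])
c=cam('wrist');save(c['img'],'w4.png')
h=cv2.cvtColor(c['img'],cv2.COLOR_RGB2HSV)
m=cv2.inRange(h,(0,120,60),(8,255,255))|cv2.inRange(h,(172,120,60),(180,255,255))
n,l,st,ce=cv2.connectedComponentsWithStats(m);i=1+np.argsort(-st[1:,4])[:3];print(st[i],ce[i])
print(proj(c,[[.575,.247,.099],[.575,.247,.07],[.575,.247,.044]]))
```

```text
[ 0.1156476   0.71253615 -0.98465469  1.61406205  0.63319721  1.16930473
 -0.17741412] [0.57328519 0.24474179 0.16508371]
[[  99   53   48   41 1179]
 [ 312  193   24   39  763]
 [ 137   82    1    1    1]] [[120.98473282  72.70059372]
 [323.34076016 212.48492792]
 [137.          82.        ]]
[[321.50560931 221.91346524]
 [321.1446868  209.85446782]
 [320.88433298 201.16586995]]
```

View pics/w4.png

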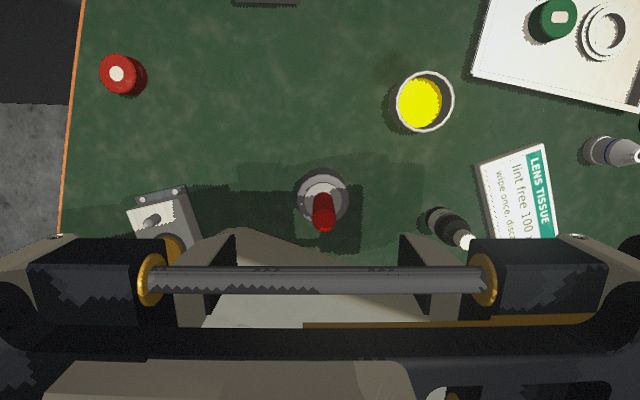

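The dauber is at (323,212), between the jaws and about 1.4 mm off centre. The wax pot is at (420,102). Correcting the offset and grasping.

Call:
{"fn": "move_arm", "kwargs": {"series": [[0.1, 0.1, -3, 0, 0, 0], [0.1, 0.1, -3, 0, 0, 0], [0, 0, -2.8, 0, 0, 0], [0, 0, 0, 0, 0, 0], [0, 0, 0, 0, 0, 0]]}}

```text
clock: 8.6
position: [0.5781, 0.25, 0.0843]
ee_rot: [1.122, 2.93, 0.008]
force: [1.2, 0.7, 1.0]
width: 1.0
```

Call:
{"fn": "move_arm", "kwargs": {"series": [[0, 0, 0, 0, 0, 0], [0, 0, 0, 0, 0, 0], [0, 0, 0, 0, 0, 0], [0, 0, 0, 0, 0, 0], [0, 0, 0, 0, 0, 0], [0, 0, 0, 0, 0, 0], [0, 0, 0, 0, 0, 0], [0, 0, 0, 0, 0, 0]], "grip": 0, "force": 25}}

```text
clock: 9.4
position: [0.5772, 0.2491, 0.0819]
ee_rot: [1.122, 2.931, 0.005]
force: [-0.1, 0.0, 0.4]
width: 0.357
```

Call:
{"fn": "move_arm", "kwargs": {"series": [[0, 0, 0, 0, 0, 0], [0, 0, 0, 0, 0, 0], [0, 0, 0, 0, 0, 0], [0, 0, 0, 0, 0, 0], [0, 0, 0, 0, 0, 0], [0, 0, 0, 0, 0, 0]]}}

```text
clock: 10.0
position: [0.5773, 0.249, 0.0819]
ee_rot: [1.122, 2.931, 0.005]
force: [0.3, -0.7, 0.2]
width: 0.187
```

Call:
{"fn": "move_arm", "kwargs": {"series": [[0, 0, 2, 0, 0, 0], [0, 0, 2.5, 0, 0, 0], [0, 0, 2.5, 0, 0, 0], [-0.1, 4, 0, 0, 0, 0], [-0.1, 4, 0, 0, 0, 0], [-0.1, 4.4, 0, 0, 0, 0], [0, 0, 0, 0, 0, 0], [0, 0, 0, 0, 0, 0]]}}

```text
clock: 10.8
position: [0.5734, 0.3746, 0.1518]
ee_rot: [1.119, 2.933, 0.005]
force: [0.3, -0.0, -0.2]
width: 0.19
```

Run:
```python
from h import *
s=monitor.observe();print(s['joints'],s['position'],s['force'],s['width'])
c=cam('wrist');save(c['img'],'w5.png')
print(blob(c,(20,110,90),(34,255,255),(200,50,240,250)),proj(c,[[.5745,.373,.011],s['position'],s['position']-[0,0,.076]]))
b=cam('side');save(b['img'],'s5.png');
a=cv2.resize(c['img'][100:320,200:440],(400,366));d=cv2.resize(b['img'][170:270,220:330],(400,366))
save(np.hstack([a,d]),'q5.png')
```

```text
[-0.13013112  0.79633398 -0.93729164  1.46790034  0.6648317   1.21070674
 -0.3155944 ] [0.57336085 0.37462152 0.15179619] [ 0.30954144 -0.04400489 -0.20609318] 0.19002399189825944
(array([311.64688645, 195.46813187]), array([ 289,  177,   47,   38, 1365], dtype=int32)) [[316.10865207 197.54454101]
 [317.19952702 266.16168078]
 [316.77635135 217.5841563 ]]
```

View pics/q5.png

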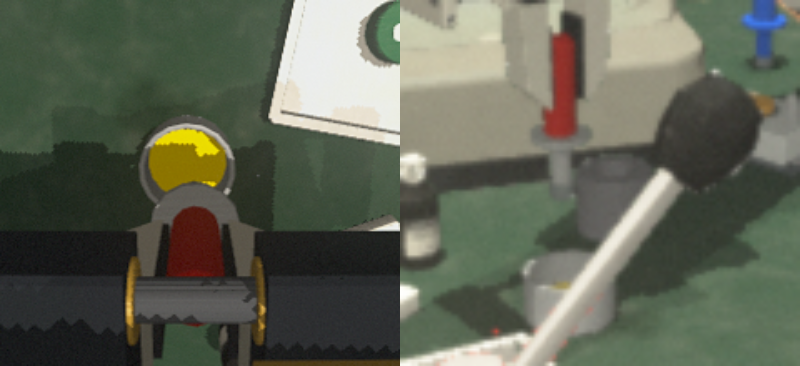

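The dauber hangs straight in the jaws over the pot. The pot centre sits about 3.5 mm left of the tip in the wrist view, so I'll shift for that and then dip.

Call:
{"fn": "move_arm", "kwargs": {"series": [[-0.2, -0.25, -2, 0, 0, 0], [0, 0, -2.5, 0, 0, 0], [0, 0, -1, 0, 0, 0], [0, 0, -0.5, 0, 0, 0], [0, 0, -0.3, 0, 0, 0], [0, 0, 0, 0, 0, 0], [0, 0, 0, 0, 0, 0]]}}

```text
clock: 11.6
position: [0.5726, 0.3709, 0.0899]
ee_rot: [1.122, 2.93, 0.007]
force: [-0.5, 0.6, 0.1]
width: 0.19
```

Call:
{"fn": "move_arm", "kwargs": {"series": [[0, 0, -0.2, 0, 0, 0], [0, 0, 0, 0, 0, 0], [0, 0, 0, 0, 0, 0]]}}

```text
clock: 11.9
position: [0.5723, 0.3706, 0.0871]
ee_rot: [1.122, 2.931, 0.005]
force: [-0.5, -0.3, -0.6]
width: 0.188
```

Call:
{"fn": "move_arm", "kwargs": {"series": [[0, 0, -0.1, 0, 0, 0], [0, 0, 0, 0, 0, 0], [0, 0, 0, 0, 0, 0]]}}

```text
clock: 12.2
position: [0.5724, 0.3709, 0.0869]
ee_rot: [1.122, 2.93, 0.006]
force: [-1.5, -1.3, 5.2]
width: 0.19
```

Call:
{"fn": "move_arm", "kwargs": {"series": [[0, 0, -0.1, 0, 0, 0], [0, 0, 0, 0, 0, 0], [0, 0, 0, 0, 0, 0]]}}

```text
clock: 12.5
position: [0.5725, 0.3711, 0.0868]
ee_rot: [1.122, 2.93, 0.007]
force: [-1.8, -2.6, 12.0]
width: 0.184
```

Call:
{"fn": "move_arm", "kwargs": {"series": [[0, 0, 2, 0, 0, 0], [0, 0, 3, 0, 0, 0], [0, 0, 3, 0, 0, 0], [0, 0, 0, 0, 0, 0]]}}

```text
clock: 12.9
position: [0.5733, 0.373, 0.1708]
ee_rot: [1.121, 2.928, 0.016]
force: [0.5, 0.3, -0.4]
width: 0.191
```

Call:
{"fn": "move_arm", "kwargs": {"series": [[-1.5, -3, 0, 0, 0, 4], [-1.5, -3, 0, 0, 0, 4], [-1.5, -3.5, 0, 0, 0, 4], [-1.5, -3.5, 0, 0, 0, 4], [-1, -3.5, 0, 0, 0, 4], [0, -3.5, 0, 0, 0, 4], [0, -3.5, 0, 0, 0, 4], [0, 0, 0, 0, 0, 0]]}}

```text
clock: 13.7
position: [0.5027, 0.1297, 0.1643]
ee_rot: [0.387, 3.116, -0.0]
force: [0.2, -1.4, -0.4]
width: 0.188
```

Run:
```python
from h import *
s=monitor.observe();print(s['clock'],s['joints'],s['position'],s['force'],s['width'])
c=cam('wrist');save(c['img'],'w6.png')
print(blob(c,(18,110,90),(34,255,255),(100,100,440,170)),proj(c,[[.514,.0963,.032],s['position']-[0,0,.076]]))
```

```text
13.7 [ 0.44810925  0.63953812 -1.17653258  1.86929418  0.66900726  1.09772034
  0.33438709] [0.50274119 0.12971324 0.16431933] [ 0.19158522 -1.39950558 -0.44356581] 0.18809601485171834
(array([284.49308756, 215.65745008]), array([271, 201,  31,  31, 651], dtype=int32)) [[285.60532771 217.64117129]
 [317.20553621 217.72282085]]
```

Call:
{"fn": "move_arm", "kwargs": {"series": [[0.4, -1.1, 0, 0, 0, 0], [0.4, -1.1, 0, 0, 0, 0], [0.3, -1.2, 0, 0, 0, 0], [0, 0, 0, 0, 0, 0], [0, 0, 0, 0, 0, 0]]}}

```text
clock: 14.25
position: [0.5133, 0.1016, 0.1649]
ee_rot: [0.381, 3.116, 0.007]
force: [-0.0, 0.3, -0.7]
width: 0.189
```

Run:
```python
from h import *
s=monitor.observe();print(s['clock'],s['joints'],s['position'],s['force'],s['width'])
c=cam('wrist');save(c['img'],'w7.png')
r=blob(c,(18,110,90),(34,255,255),(100,100,440,170));print(r,onz(c,r[0],.032),proj(c,[[.514,.0963,.032],s['position']-[0,0,.076]]))
b=cam('side');a=cv2.resize(c['img'][140:300,200:440],(480,320));d=cv2.resize(b['img'][130:250,260:360],(320,320))
save(np.hstack([a,d]),'q7.png')
```

```text
14.25 [ 0.50668769  0.64676647 -1.18053285  1.86066868  0.67265528  1.10174063
  0.39674615] [0.51328663 0.10160925 0.16492102] [-0.01525018  0.25715983 -0.68148255] 0.18936300485793278
(array([311.72826087, 198.05434783]), array([296, 184,  32,  29, 644], dtype=int32)) [0.51238346 0.09720863 0.032     ] [[311.20264091 199.92277547]
 [316.75503694 217.73102901]]
```

View pics/q7.png

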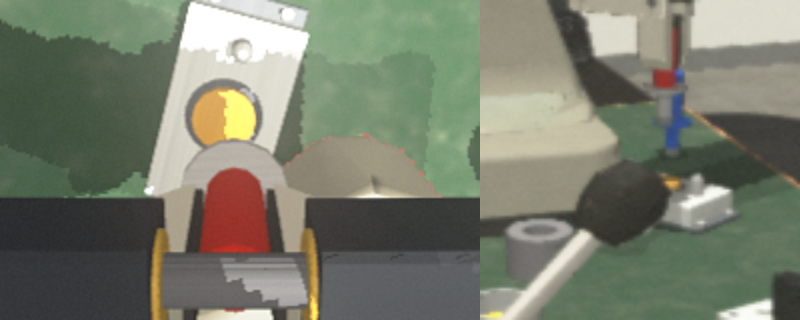

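The pad is where I predicted (312,198), and the dauber tip is about 5 mm short in y. Correcting and dabbing.

Call:
{"fn": "move_arm", "kwargs": {"series": [[0, -0.5, -2, 0, 0, 0], [0, 0, -2, 0, 0, 0], [0, 0, -0.8, 0, 0, 0], [0, 0, -0.5, 0, 0, 0], [0, 0, -0.2, 0, 0, 0], [0, 0, 0, 0, 0, 0], [0, 0, 0, 0, 0, 0]]}}

```text
clock: 15.05
position: [0.5136, 0.0969, 0.1106]
ee_rot: [0.38, 3.115, 0.007]
force: [0.0, -0.0, -0.0]
width: 0.192
```

Call:
{"fn": "move_arm", "kwargs": {"series": [[0, 0, -0.2, 0, 0, 0], [0, 0, 0, 0, 0, 0], [0, 0, 0, 0, 0, 0]]}}

```text
clock: 15.35
position: [0.5133, 0.0965, 0.1081]
ee_rot: [0.38, 3.116, 0.006]
force: [-0.5, -0.9, -0.5]
width: 0.189
```

Call:
{"fn": "move_arm", "kwargs": {"series": [[0, 0, -0.1, 0, 0, 0], [0, 0, 0, 0, 0, 0], [0, 0, 0, 0, 0, 0]]}}

```text
clock: 15.65
position: [0.5135, 0.0967, 0.1073]
ee_rot: [0.38, 3.116, 0.006]
force: [-0.6, -0.8, 5.6]
width: 0.191
```

Call:
{"fn": "move_arm", "kwargs": {"series": [[0, 0, 2, 0, 0, 0], [0, 0, 2, 0, 0, 0], [0, 0, 2, 0, 0, 0], [0.3, 3, 0, 0, 0, -4], [0.5, 3, 0, 0, 0, -4], [0.6, 3, 0, 0, 0, -4], [1.2, 3, 0, 0, 0, -4], [1.2, 2, 0, 0, 0, -4]]}}

```text
clock: 16.45
position: [0.551, 0.239, 0.1671]
ee_rot: [0.916, 3.002, 0.007]
force: [0.5, 0.3, -0.6]
width: 0.187
```

Call:
{"fn": "move_arm", "kwargs": {"series": [[1.3, 1.2, 0, 0, 0, -4], [1.3, 0, 0, 0, 0, -4], [0, 0, 0, 0, 0, 0], [0, 0, 0, 0, 0, 0], [0, 0, 0, 0, 0, 0]]}}

```text
clock: 16.95
position: [0.5765, 0.2482, 0.1668]
ee_rot: [1.12, 2.932, 0.004]
force: [-0.2, -0.0, -0.5]
width: 0.187
```

Call:
{"fn": "move_arm", "kwargs": {"series": [[0.1, 0.1, -2.5, 0, 0, 0], [0, 0, -2, 0, 0, 0], [0, 0, -2, 0, 0, 0], [0, 0, -1, 0, 0, 0], [0, 0, -0.5, 0, 0, 0], [0, 0, 0, 0, 0, 0], [0, 0, 0, 0, 0, 0]]}}

```text
clock: 17.65
position: [0.5786, 0.2499, 0.0879]
ee_rot: [1.122, 2.93, 0.007]
force: [0.0, 0.7, -1.1]
width: 0.188
```

Call:
{"fn": "move_arm", "kwargs": {"series": [[0, 0, -0.3, 0, 0, 0], [0, 0, -0.1, 0, 0, 0], [0, 0, 0, 0, 0, 0], [0, 0, 0, 0, 0, 0]]}}

```text
clock: 18.05
position: [0.5783, 0.2496, 0.0831]
ee_rot: [1.122, 2.931, 0.005]
force: [-0.4, 0.3, -0.9]
width: 0.193
```

Call:
{"fn": "move_arm", "kwargs": {"series": [[-0.1, -0.05, -0.1, 0, 0, 0], [0, 0, 0, 0, 0, 0], [0, 0, 0, 0, 0, 0]]}}

```text
clock: 18.35
position: [0.5772, 0.249, 0.082]
ee_rot: [1.122, 2.931, 0.005]
force: [-0.4, 0.1, 0.1]
width: 0.191
```

Call:
{"fn": "move_arm", "kwargs": {"series": [[0, 0, 0, 0, 0, 0], [0, 0, 0, 0, 0, 0], [0, 0, 0, 0, 0, 0], [0, 0, 0, 0, 0, 0], [0, 0, 0, 0, 0, 0], [0, 0, 0, 0, 0, 0], [0, 0, 0, 0, 0, 0], [0, 0, 0, 0, 0, 0]], "grip": 0.7}}

```text
clock: 19.15
position: [0.5773, 0.2491, 0.082]
ee_rot: [1.122, 2.931, 0.005]
force: [-0.4, -0.3, -0.4]
width: 0.701
```

Call:
{"fn": "move_arm", "kwargs": {"series": [[0, 0, 1, 0, 0, 0], [0, 0, 3, 0, 0, 0], [0, 0, 4, 0, 0, 0], [0, 0, 4, 0, 0, 0], [-4, 1, 0, 0, 0, 0], [-4, 1, 0, 0, 0, 0], [-4, 1, 0, 0, 0, 0], [-3, 1, 0, 0, 0, 0]]}}

```text
clock: 19.95
position: [0.4247, 0.2895, 0.2028]
ee_rot: [1.12, 2.931, 0.005]
force: [-0.5, 0.7, 0.2]
width: 0.698
```

Call:
{"fn": "move_arm", "kwargs": {"series": [[0, 0, 0, 0, 0, 0], [0, 0, 0, 0, 0, 0]]}}

```text
clock: 20.15
position: [0.4273, 0.2893, 0.2029]
ee_rot: [1.12, 2.93, 0.006]
force: [0.3, 0.7, -0.8]
width: 0.702
```

Run:
```python
from h import *;import pickle
s=monitor.observe();print(s['clock'],s['joints'],s['position'],s['force'],s['width'])
c=cam('wrist');save(c['img'],'w8.png');pickle.dump(c,open('w8.pkl','wb'))
for t in ['mould_top','dauber','dauber_stand']:
    for r in outline_of('wrist',t)[:2]:
        ys,xs=np.nonzero(r['mask']);u=(xs.mean(),ys.mean());print(t,round(r['p'],2),r['rect'],np.round(u,1),np.round(onz(c,u,0.02),3)[:2])
print(proj(c,[[.385,.353,.022]]))
b=cam('side');save(b['img'],'s8.png');a=cv2.resize(c['img'][0:240,100:500],(480,288));d=cv2.resize(b['img'][170:270,250:350],(288,288))
save(np.hstack([a,d]),'q8.png')
```

```text
20.15 [ 0.0674955   0.51384101 -1.06733887  1.83837765  0.51126613  1.09022411
 -0.34991597] [0.42725503 0.28934773 0.20285873] [ 0.31185095  0.66779511 -0.76019047] 0.7021057790966055
mould_top 0.71 [308.2, 57.1, 61.5, 99.7] [336.8 104.9] [0.379 0.36 ]
mould_top 0.29 [425.8, 202.8, 54.5, 37.1] [452.5 224. ] [0.563 0.374]
dauber 0.73 [235.9, 3.1, 40.6, 15.2] [256.6   6.7] [0.261 0.362]
dauber 0.66 [364.9, 297.3, 22.5, 22.7] [376.5 308.9] [0.592 0.241]
dauber_stand 0.75 [351.0, 295.4, 20.1, 23.3] [360.7 306.2] [0.576 0.229]
[[335.39837991 114.5324008 ]]
```

View pics/q8.png

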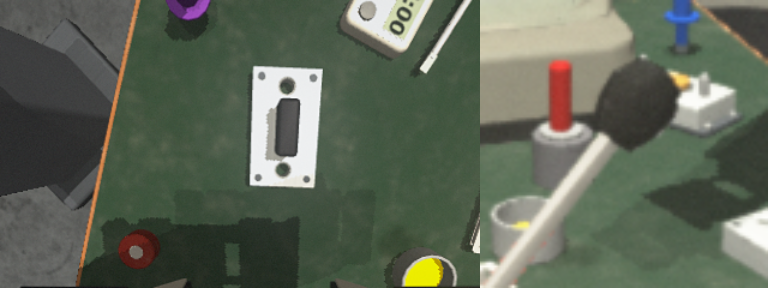

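The dauber is back upright in its stand (side crop (560,100)). The upper half is at full-image (336,105) in the wrist view. I'm measuring its pose from the plate's outline and holes.

```bash
cat > plate.py <<'E'
from h import *
def plate(c,box,z=.022,thr=150):
    x,y,w,h=box;g=cv2.cvtColor(c['img'],cv2.COLOR_RGB2GRAY);hs=cv2.cvtColor(c['img'],cv2.COLOR_RGB2HSV)
    m=np.zeros_like(g);m[y:y+h,x:x+w]=((g>thr)&(hs[...,1]<60))[y:y+h,x:x+w]*255
    n,l,st,ce=cv2.connectedComponentsWithStats(m);i=1+np.argmax(st[1:,4])
    cs=max(cv2.findContours((l==i).astype(np.uint8),cv2.RETR_EXTERNAL,cv2.CHAIN_APPROX_NONE)[0],key=cv2.contourArea)
    hull=cv2.convexHull(cs)[:,0]
    W=np.array([onz(c,p,z)[:2] for p in hull.astype(float)])*1000
    r=cv2.minAreaRect(W.astype(np.float32));print('rect mm',np.round(r[0],1),np.round(r[1],1),round(r[2],1),'area',st[i])
    # dark holes inside plate hull
    hm=np.zeros_like(g);cv2.fillConvexPoly(hm,hull,255);hm=cv2.erode(hm,np.ones((3,3)));d=((g<120)&(hm>0)).astype(np.uint8)
    n,l,st,ce=cv2.connectedComponentsWithStats(d)
    for k in range(1,n):
        if st[k,4]>8: print('  dark',st[k],np.round(onz(c,ce[k],z)[:2]*1000,1))
    return r
E
python3 - <<'E'
from plate import *;import pickle
c=pickle.load(open('w8.pkl','rb'))
for t in (130,160): plate(c,(295,45,85,125),thr=t)
plate(pickle.load(open('m2.pkl','rb'))['wrist'],(220,175,70,85))
plate(pickle.load(open('w1.pkl','rb')),(100,95,95,90))
E
```

```text
rect mm [380.8 358.9] [56.8 96.6] 46.2 area [ 308   55   61  102 4403]
  dark [333  65  12  13 115] [356.3 382.3]
  dark [329  82  21  49 915] [380.9 361.3]
  dark [330 136  12  11  96] [405.  335.6]
  dark [313 146   4   5  16] [395.7 315. ]
  dark [353 147   5   5  19] [424.9 345.7]
rect mm [380.7 359. ] [56.5 96.2] 46.0 area [ 308   55   61  102 4153]
  dark [333  65  12  13 115] [356.3 382.3]
  dark [329  82  21  49 915] [380.9 361.3]
  dark [330 136  12  11  96] [405.  335.6]
  dark [313 146   4   5  16] [395.7 315. ]
  dark [353 147   5   5  19] [424.9 345.7]
rect mm [380.9 358.2] [56.8 96.6] 46.2 area [ 227  188   51   67 1473]
  dark [253 199   8   7  42] [405.9 334.5]
  dark [229 210  30  35 458] [375.4 367. ]
rect mm [380.7 358.2] [57.7 97. ] 46.0 area [ 109  105   74   70 1882]
  dark [160 124   7   8  42] [405.7 333.9]
  dark [116 130  42  27 644] [376.  369.6]
```

Call:
{"fn": "move_arm", "kwargs": {"series": [[-1.6, 2.3, 0, 0, 0, -1.1], [-1.6, 2.3, 0, 0, 0, -1.1], [-1.45, 2.35, -1, 0, 0, 0], [0, 0, -3, 0, 0, 0], [0, 0, -3, 0, 0, 0], [0, 0, -1.5, 0, 0, 0], [0, 0, 0, 0, 0, 0], [0, 0, 0, 0, 0, 0]]}}

```text
clock: 21.2
position: [0.3811, 0.3589, 0.1176]
ee_rot: [1.179, 2.909, 0.006]
force: [0.4, 0.0, 0.6]
width: 0.699
```

Run:
```python
from plate import *
s=monitor.observe();print(s['clock'],s['joints'],s['position'],s['ee_rot'],s['force'],s['width'])
c=cam('wrist');save(c['img'],'w9.png')
for r in outline_of('wrist','mould_top')[:1]: print(r['p'],r['rect'])
pts=np.array([[.3807,.3587,.061],[.405,.3356,.022],[.3563,.3823,.022]]);print(proj(c,pts),proj(c,[s['position']]))
plate(c,(230,80,180,160))
```

```text
21.2 [-0.18201179  0.61342999 -0.95909873  1.91553535  0.62633844  0.94013387
 -0.64425725] [0.38110659 0.35891571 0.11756231] [1.17896763 2.90877988 0.00566026] [0.39842631 0.01375118 0.63102495] 0.6994355104093594
0.96 [279.0, 146.6, 75.3, 116.7]
[[316.18250538 226.55060542]
 [316.52341113 247.93435269]
 [316.05871759 167.68325822]] [[317.19981488 266.14562273]]
rect mm [360.9 378.2] [56.4 41.2] 45.9 area [ 280  149   74   53 2853]
  dark [341 155   7   7  37] [365.7 402.6]
  dark [286 156   7   6  31] [336.7 372.2]
  dark [310 160  15  15 175] [356.1 383.3]
  dark [304 185  25  14 267] [369.4 368.9]
```

Call:
{"fn": "move_arm", "kwargs": {"series": [[0, 0, -2.5, 0, 0, 0], [0, 0, -2.5, 0, 0, 0], [0, 0, -1.2, 0, 0, 0], [0, 0, -0.5, 0, 0, 0], [0, 0, 0, 0, 0, 0], [0, 0, 0, 0, 0, 0]]}}

```text
clock: 21.9
position: [0.3811, 0.3592, 0.051]
ee_rot: [1.178, 2.908, 0.007]
force: [-0.2, 0.2, 0.7]
width: 0.698
```

Call:
{"fn": "move_arm", "kwargs": {"series": [[0, 0, 0, 0, 0, 0], [0, 0, 0, 0, 0, 0], [0, 0, 0, 0, 0, 0], [0, 0, 0, 0, 0, 0], [0, 0, 0, 0, 0, 0], [0, 0, 0, 0, 0, 0], [0, 0, 0, 0, 0, 0], [0, 0, 0, 0, 0, 0]], "grip": 0, "force": 50}}

```text
clock: 22.7
position: [0.3808, 0.3586, 0.05]
ee_rot: [1.178, 2.909, 0.005]
force: [0.2, 0.4, 0.2]
width: 0.168
```

Call:
{"fn": "move_arm", "kwargs": {"series": [[0, 0, 0, 0, 0, 0], [0, 0, 0, 0, 0, 0], [0, 0, 0, 0, 0, 0], [0, 0, 0, 0, 0, 0]]}}

```text
clock: 23.1
position: [0.3808, 0.3586, 0.05]
ee_rot: [1.178, 2.909, 0.005]
force: [0.7, 0.7, 0.1]
width: 0.173
```

Call:
{"fn": "move_arm", "kwargs": {"series": [[0, 0, 1, 0, 0, 0], [0, 0, 3, 0, 0, 0], [0, 0, 4, 0, 0, 0], [0, 0, 3, 0, 0, 0], [0, 0, 0, 0, 0, 0], [0, 0, 0, 0, 0, 0]]}}

```text
clock: 23.7
position: [0.3809, 0.3583, 0.1604]
ee_rot: [1.178, 2.908, 0.006]
force: [-0.3, 0.2, -2.8]
width: 0.167
```

```bash
cat > base.py <<'E'
from h import *;import pickle
s=monitor.observe();print(s['position'],s['force'],s['width'])
M=np.array(imaging.get_image('wrist')['mount']);w1=pickle.load(open('w1.pkl','rb'));w2=pickle.load(open('m2.pkl','rb'))['wrist']
def mk(fn,pos,rot):
    T=np.eye(4);T[:3,:3]=R.from_rotvec(rot).as_matrix();T[:3,3]=pos;W=np.linalg.inv(T@M)
    return dict(w1,img=cv2.cvtColor(cv2.imread('pics/'+fn),cv2.COLOR_BGR2RGB),R=W[:3,:3],t=W[:3,3],rv=cv2.Rodrigues(W[:3,:3])[0])
w6=mk('w6.png',[.50274,.12971,.16432],[.387,3.116,0.]);w7=mk('w7.png',[.51329,.10161,.16492],[.381,3.116,.007])
pickle.dump(dict(w1=w1,w2=w2,w6=w6,w7=w7),open('bv.pkl','wb'))
for n,c,box in [('w1',w1,(300,50,90,85)),('w2',w2,(350,22,65,95)),('w6',w6,(200,100,160,160)),('w7',w7,(250,120,120,130))]:
    x,y,w,h=box;g=cv2.cvtColor(c['img'],cv2.COLOR_RGB2GRAY);hs=cv2.cvtColor(c['img'],cv2.COLOR_RGB2HSV)
    m=np.zeros_like(g);m[y:y+h,x:x+w]=((g>150)&(hs[...,1]<45))[y:y+h,x:x+w]*255
    k,l,st,ce=cv2.connectedComponentsWithStats(m);i=1+np.argmax(st[1:,4])
    cs=max(cv2.findContours((l==i).astype(np.uint8),cv2.RETR_EXTERNAL,cv2.CHAIN_APPROX_NONE)[0],key=cv2.contourArea)
    a=cv2.approxPolyDP(cv2.convexHull(cs),2.0,True)[:,0].astype(float)
    print(n,st[i]);print(np.round(np.hstack([a,[onz(c,p,.026)[:2]*1000 for p in a]]),1))
    print(np.round(proj(c,[[.514,.0963,.032],[.4841,.1126,.046],[.5439,.0800,.046]]),1))
E
python3 base.py
python3 - <<'E'
import cv2,numpy as np,pickle
V=pickle.load(open('bv.pkl','rb'))
def cr(n,b):
    x,y,w,h=b;return cv2.resize(V[n]['img'][y:y+h,x:x+w],(400,300),interpolation=2)[...,::-1]
cv2.imwrite('pics/bb.png',np.vstack([np.hstack([cr('w1',(292,42,100,75+20)),cr('w2',(340,15,100,95))]),np.hstack([cr('w6',(200,130,160,120)),cr('w7',(220,130,160,120))])]))
E
```

```text
[0.38092094 0.35829269 0.16039712] [-0.29755147  0.22366253 -2.78185039] 0.16744040535459426
w1 [ 303   54   80   75 2512]
[[365.   54.  562.3  79.5]
 [379.   67.  551.1  56.9]
 [382.   76.  541.1  49.8]
 [335.  128.  459.7  94.9]
 [326.  128.  456.8 107.2]
 [303.  106.  478.4 145.1]
 [306.  100.  487.  142.8]
 [341.   59.  548.9 109. ]]
[[344.1  87.7]
 [327.4 106.9]
 [363.2  65.9]]
w2 [ 359   27   52   79 2278]
[[382.   27.  560.9  83.3]
 [410.   31.  543.1  50.5]
 [397.  105.  460.6  95.9]
 [359.  100.  486.1 142.5]
 [367.   45.  547.5 108.9]]
[[385.3  65.8]
 [383.2  91.8]
 [392.3  35.3]]
w6 [ 252  149  104  111 4573]
[[275.  149.  450.8 103.6]
 [327.  162.  473.7 146.3]
 [355.  237.  551.7 155.5]
 [349.  259.  573.4 144.8]
 [285.  259.  557.8  82.7]
 [252.  237.  527.2  57.8]
 [268.  162.  460.5  94.1]]
[[285.5 217.5]
 [292.7 186.5]
 [275.9 256.1]]
w7 [ 272  130   83  120 5032]
[[354.  145.  475.3 145.8]
 [354.  237.  562.5 127.3]
 [351.  249.  574.3 121.7]
 [283.  249.  558.   56.3]
 [272.  234.  540.   50.2]
 [293.  146.  463.   92.3]
 [299.  131.  451.5 100.9]]
[[311.1 199.7]
 [320.8 166.8]
 [301.6 238.7]]
```

View pics/bb.png

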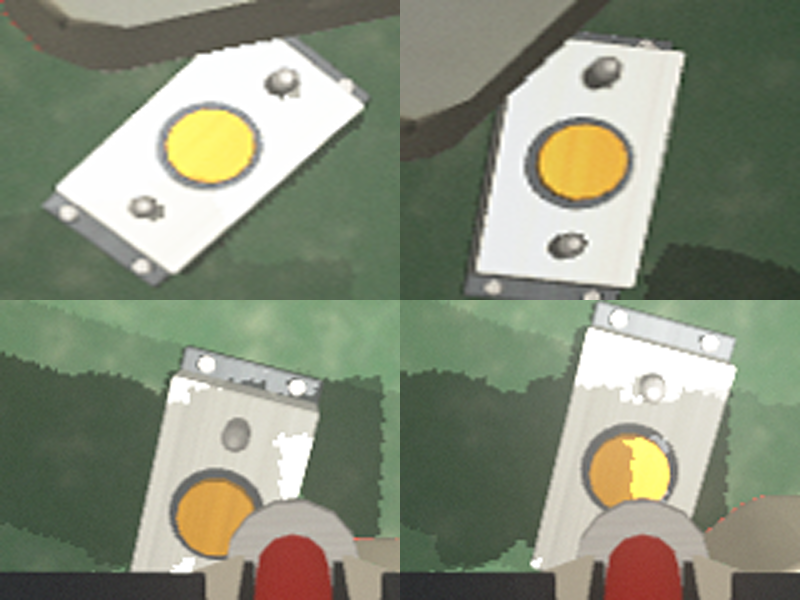

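The crops confirm the two dowels, the pad and the free edges of the lower half. My estimate is centre (0.5135, 0.0962) with long axis at about -28.7°, and the spread between views is 2 mm or less, within the ±4 mm capture of the tapered dowels. That was picture 12, so I'm going on numbers from here. Carrying the upper half over.

Call:
{"fn": "move_arm", "kwargs": {"series": [[0.8, -3.3, 0, 0, 0, 2], [0.8, -3.3, 0, 0, 0, 2], [1, -3.3, 0, 0, 0, 2], [1.2, -3.3, 0, 0, 0, 2], [1.5, -3.3, 0, 0, 0, 2], [2, -3.3, 0, 0, 0, 2], [2, -3.3, 0, 0, 0, 2], [2, -2, 0, 0, 0, 1.4]]}}

```text
clock: 24.55
position: [0.4935, 0.1038, 0.1581]
ee_rot: [0.78, 3.043, 0.001]
force: [0.1, -0.4, -2.2]
width: 0.171
```

Call:
{"fn": "move_arm", "kwargs": {"series": [[1.9, -1, 0, 0, 0, 0], [0, 0, 0, 0, 0, 0], [0, 0, 0, 0, 0, 0], [0, 0, 0, 0, 0, 0]]}}

```text
clock: 24.95
position: [0.5115, 0.0982, 0.1592]
ee_rot: [0.776, 3.043, 0.005]
force: [-1.1, 0.3, -1.5]
width: 0.173
```

Run:
```python
from plate import *
s=monitor.observe();print(s['clock'],s['joints'],s['position'],s['force'],s['width']);Q=R.from_rotvec(s['ee_rot']).as_matrix();print(np.degrees(np.arctan2(Q[1,1],Q[0,1])),Q[:,2])
c=cam('wrist');save(c['img'],'w10.png');z=s['position'][2]-.05+.022;print('z',z)
plate(c,(200,60,240,185),z=z)
u=s['position'];d=np.array([np.cos(np.radians(-28.7)),np.sin(np.radians(-28.7)),0])
print('near hole exp',(u-.034*d)*1000)
```

```text
24.95 [ 0.47378463  0.60782023 -1.09916427  1.87402155  0.62408982  1.05223457
  0.1893768 ] [0.51148888 0.09820173 0.1592429 ] [-1.14746095  0.32544931 -1.46929005] 0.1734898228832644
61.391444591284944 [ 0.00188035  0.00275032 -0.99999445]
z 0.13124290291717713
rect mm [481.8 121.8] [76.8 77.4] 68.5 area [  254   109   144   136 10262]
  dark [258 150  27  76 401] [461.3  92.7]
  dark [ 298  211   39   33 1037] [502.9 102.7]
  dark [276 239   9   4  21] [499.1  80.8]
  dark [350 239   8   4  21] [519.4 117.8]
near hole exp [481.66591468 114.52932889 159.24290292]
```

Call:
{"fn": "move_arm", "kwargs": {"series": [[0.2, -0.2, -1.5, 0, 0, 0], [0, 0, -2, 0, 0, 0], [0, 0, -1.7, 0, 0, 0], [0, 0, -0.3, 0, 0, 0], [0, 0, 0, 0, 0, 0], [0, 0, 0, 0, 0, 0]]}}

```text
clock: 25.6
position: [0.515, 0.096, 0.1054]
ee_rot: [0.777, 3.041, 0.007]
force: [0.2, -0.3, -3.1]
width: 0.171
```

Call:
{"fn": "move_arm", "kwargs": {"series": [[0, 0, -0.2, 0, 0, 0], [0, 0, -0.2, 0, 0, 0], [0, 0, -0.2, 0, 0, 0], [0, 0, 0, 0, 0, 0], [0, 0, 0, 0, 0, 0]]}}

```text
clock: 26.1
position: [0.5148, 0.0956, 0.099]
ee_rot: [0.778, 3.041, 0.006]
force: [-0.7, 0.1, -2.4]
width: 0.172
```

Call:
{"fn": "move_arm", "kwargs": {"series": [[0, 0, -0.2, 0, 0, 0], [0, 0, -0.1, 0, 0, 0], [0, 0, 0, 0, 0, 0]]}}

```text
clock: 26.4
position: [0.5147, 0.0955, 0.0958]
ee_rot: [0.778, 3.041, 0.005]
force: [-1.4, 0.1, -1.8]
width: 0.169
```

Call:
{"fn": "move_arm", "kwargs": {"series": [[0, 0, -0.2, 0, 0, 0], [0, 0, -0.1, 0, 0, 0], [0, 0, 0, 0, 0, 0], [0, 0, 0, 0, 0, 0]]}}

```text
clock: 26.8
position: [0.5148, 0.0956, 0.0929]
ee_rot: [0.778, 3.041, 0.006]
force: [0.3, 0.2, -2.2]
width: 0.171
```

Call:
{"fn": "move_arm", "kwargs": {"series": [[0, 0, -0.2, 0, 0, 0], [0, 0, 0, 0, 0, 0], [0, 0, 0, 0, 0, 0]]}}

```text
clock: 27.1
position: [0.5147, 0.0955, 0.0909]
ee_rot: [0.778, 3.041, 0.006]
force: [-0.1, 0.1, -1.6]
width: 0.17
```

Call:
{"fn": "move_arm", "kwargs": {"series": [[0, 0, -0.2, 0, 0, 0], [0, 0, 0, 0, 0, 0], [0, 0, 0, 0, 0, 0]]}}

```text
clock: 27.4
position: [0.5147, 0.0956, 0.0889]
ee_rot: [0.778, 3.041, 0.006]
force: [-0.2, -0.2, -1.9]
width: 0.172
```

Call:
{"fn": "move_arm", "kwargs": {"series": [[0, 0, -0.2, 0, 0, 0], [0, 0, 0, 0, 0, 0], [0, 0, 0, 0, 0, 0]]}}

```text
clock: 27.7
position: [0.5147, 0.0956, 0.0869]
ee_rot: [0.778, 3.041, 0.006]
force: [-0.2, 0.0, -2.6]
width: 0.169
```

Call:
{"fn": "move_arm", "kwargs": {"series": [[0, 0, -0.2, 0, 0, 0], [0, 0, 0, 0, 0, 0], [0, 0, 0, 0, 0, 0]]}}

```text
clock: 28.0
position: [0.5147, 0.0956, 0.0849]
ee_rot: [0.778, 3.041, 0.006]
force: [0.8, 0.3, -1.7]
width: 0.173
```

Call:
{"fn": "move_arm", "kwargs": {"series": [[0, 0, -0.2, 0, 0, 0], [0, 0, -0.2, 0, 0, 0], [0, 0, 0, 0, 0, 0], [0, 0, 0, 0, 0, 0]]}}

```text
clock: 28.4
position: [0.5149, 0.0957, 0.0812]
ee_rot: [0.778, 3.04, 0.006]
force: [-1.1, -0.1, 3.7]
width: 0.173
```

Call:
{"fn": "move_arm", "kwargs": {"series": [[0, 0, -0.2, 0, 0, 0], [0, 0, -0.2, 0, 0, 0], [0, 0, 0, 0, 0, 0], [0, 0, 0, 0, 0, 0]]}}

```text
clock: 28.8
position: [0.5149, 0.0957, 0.0771]
ee_rot: [0.778, 3.04, 0.006]
force: [-1.3, -1.0, 5.9]
width: 0.173
```

Call:
{"fn": "move_arm", "kwargs": {"series": [[0, 0, -0.1, 0, 0, 0], [0, 0, 0, 0, 0, 0], [0, 0, 0, 0, 0, 0]]}}

```text
clock: 29.1
position: [0.5149, 0.0957, 0.0761]
ee_rot: [0.778, 3.04, 0.006]
force: [-1.1, -0.9, 6.6]
width: 0.17
```

Call:
{"fn": "move_arm", "kwargs": {"series": [[0, 0, -0.1, 0, 0, 0], [0, 0, 0, 0, 0, 0], [0, 0, 0, 0, 0, 0]]}}

```text
clock: 29.4
position: [0.515, 0.0957, 0.0759]
ee_rot: [0.778, 3.04, 0.005]
force: [-3.6, -2.4, 16.2]
width: 0.173
```

Call:
{"fn": "move_arm", "kwargs": {"series": [[0, 0, -0.1, 0, 0, 0], [0, 0, 0, 0, 0, 0], [0, 0, 0, 0, 0, 0], [0, 0, 0, 0, 0, 0], [0, 0, 0, 0, 0, 0]]}}

```text
clock: 29.9
position: [0.515, 0.0958, 0.0758]
ee_rot: [0.777, 3.039, 0.004]
force: [-6.9, -2.8, 29.1]
width: 0.169
```

Run:
```python
from plate import *
s=monitor.observe();print(s['clock'],s['joints'],s['position'],s['force'],s['ft_torque'],s['width'])
c=cam('side');save(c['img'],'s11.png')
for t in ['mould_top','mould_base','dauber']:
    for r in outline_of('side',t)[:3]: print(t,round(r['p'],2),r['rect'])
P=s['position']-[0,0,.076]
print('side plate mid, bench',proj(c,[P+[0,0,.026],P+[0,0,.048],[.575,.247,.072]]))
h=cv2.cvtColor(c['img'],cv2.COLOR_RGB2HSV);m=cv2.inRange(h,(0,120,70),(8,255,255))|cv2.inRange(h,(172,120,70),(180,255,255))
ys,xs=np.nonzero(m[185:225,268:288]);print('red dauber side',len(xs),xs.mean()+268,ys.mean()+185)
w=cam('wrist');plate(w,(200,60,240,185),z=.048)
s=monitor.observe();print(s['position'],s['force'])
```

```text
29.9 [ 0.40065215  0.70545506 -0.99433404  1.94773956  0.75933638  0.91214202
  0.08373561] [0.51500967 0.09578722 0.07580708] [-6.93517133 -2.75208646 29.09127362] [-1.31055527  1.74513119 -0.01641359] 0.16930587171690165
mould_top 0.93 [305.3, 176.3, 33.0, 29.6]
mould_base 0.65 [317.0, 203.2, 24.7, 15.9]
mould_base 0.38 [306.0, 179.2, 28.7, 26.6]
dauber 0.86 [415.4, 224.2, 13.9, 48.9]
side plate mid, bench [[315.66871524 198.89184212]
 [315.7659324  190.72923876]
 [277.94742997 201.71730615]]
red dauber side 185 277.5189189189189 202.33513513513515
rect mm [483.1 120.3] [106.2  82.9] 71.9 area [  224    97   201   148 13919]
  dark [242 171  27  63 642] [475.3  79.8]
  dark [366 184  34  51 952] [510.3 139. ]
  dark [ 298  211   39   33 1034] [506.4 100.3]
  dark [276 239   9   4  20] [502.6  78.3]
  dark [350 239   7   4  20] [522.9 115.2]
[0.51500155 0.09576356 0.07579661] [-7.55843011 -3.95297218 29.36703811]
```

```bash
python3 -c "
from h import *
print(workorder.sign_off());s=monitor.observe();print(s['clock'],s['position'],s['force'],s['width'])"
```

```text
the job is handed in; nothing more can be done
None
the job is handed in; nothing more can be done
```

The job is handed in at about 30 s of the 64 s limit, with the upper mould half held pressed flush on the lower half by the gripper.

**What was done:**
- **Dip:** I took the red dauber from its stand and dipped it until the felt touched the wax (5 to 12 N).
- **Dab:** I dabbed the brass pad at its centre (5.6 N).
- **Return:** I set the dauber back in its stand.
- **Close:** I put the upper half on the dowels, where it slid down with no contact force, then pressed it down against the spring.

**Last checks:**
- **Mould shut:** The tool stopped hard at z = 0.0758 m, where flush is 0.076. The force rose from 6.6 to 29 N with almost no further travel, and the grip was 15.6 mm on the 16 mm bar.
- **Dauber in stand:** It shows upright in the side picture, within a pixel of where it started.

**What disagreed or was not checked:**
- **Base position:** The views of the lower half differed by up to about 2 mm, within the dowel tapers' capture.
- **Final dauber detection:** In the last side picture the network found only the purple look-alike, so the red dauber's place was confirmed by colour instead.
- **Sideways push:** About 8 N remains in the final hold.
- **Microscope foot:** My triangulation of its height failed (it came out below the bench). I estimated about 45 mm from the side view instead, and no force readings showed contact.
- **Timer, bottle and mount:** I did not measure these again at the end, but the arm never went near them at low height.

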